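# Plug a pressure gauge into a spring-sleeve coupler

### The job

Fit the pressure gauge to the test coupler on the bench: push the coupler's spring sleeve down, away from the mouth, until it stays back by itself and let go of it, then take the gauge out of its wooden rack and press its plug gently straight into the mouth until it is fully home and the sleeve springs up again and locks it. Feel for the seat and never load the gauge against the coupler with 30 N or more. Leave the gauge standing upright in the coupler, released, and the brass hose tail, the wooden block and the rusty nut where they lie.

Things in the scene. Friction and masses are not known exactly. Their poses are not given: they have to be found in the camera images.
- stand: Dark steel stand fixed to the bench: foot 110 x 110 x 14 mm, four bolt heads, boss 52 mm wide up to 46 mm. Origin: centre of the foot's underside, z up. Carries an upright coupler, mouth up. With the sleeve back a spring poppet stands 20 mm below the mouth; pushing the plug down on it takes 4 to 10 N until home, where the sleeve lets go; then a 2 mm rubber seal gives 1.5 mm, then a hard stop.
- mouth_nominal (a point): Nominal centre of the coupler's mouth (seal's upper face), 115 mm above the stand's origin. The real mouth is not measured: up to 10 mm higher or lower and 2 mm off in x and y, different each time. It gives way slowly sideways under a few N (at most 3 mm), not vertically. Rim 41 mm across; from 2 mm below the mouth a 45 degree cone leads from 33.6 mm to the 23.6 mm bore: enter at about 12 mm/s.
- sleeve_nominal (a point): Nominal centre of the upper face of the sleeve's flange when forward, fixed to the stand 34 mm below mouth_nominal; real one off by as much as the mouth. Sleeve: aluminium tube 50 mm in diameter with grooves and a blue ring at the top, from 1 mm below the mouth down to a flange 58 mm in diameter, 7 mm thick. Space around it is free: grip it from above.
- sleeve (a joint): Position of the spring sleeve in m: 0 = forward (up), grows as it is drawn back (down); stop at 0.0145. Spring force 10 N at 0, 14 N at the stop. Drawn past 0.013 (best to the stop) and let go, it stays back by itself at about 0.0115. While it is forward, locking dogs bar the plug. When the plug comes home it springs to 0 by itself.
- gauge: Pressure gauge in a dark rubber boot on a steel coupler plug. Origin: centre of the plug's lower tip, z up. Plug 22 mm in diameter, 30 mm long, 1.5 mm chamfer, locking groove; brass guard disc 54 mm across, z = 30 to 38 mm; neck 28 mm; boot from 44 mm up. 0.2 to 0.33 kg. Fully home the disc is within 1 mm of the seal, so the origin is 30 mm below the real mouth. Any turn about z will do.
- boot_center (a point): Centre of the gauge's boot, 67 mm above the gauge's origin; axes as the gauge. Boot: block 28 mm in x, 46 mm in y, 46 mm high, white dial on its -x face. Hold it by its flat y sides (46 mm).
- rack: Wooden block 80 x 90 x 36 mm fixed to the bench with one round hole of 25 mm, 33 mm deep, at its centre. Origin at the centre of its underside, z up. The gauge stands in the hole, its disc on the block's top, its origin 6 mm above the rack's.
- brass_fitting: Bystander: turned brass hose tail, 42 mm across its flange, 56 mm high, origin at the centre of its underside.
- packing_block: Bystander: wooden packing block 45 x 55 x 40 mm, origin at the centre of its underside.
- nut_a: Bystander: rusty hex nut 34 x 30 x 14 mm, origin at the centre of its underside.
There are look-alikes about, which are no part of the job. Of the things that look like the gauge, the middle-sized one is meant.

How it is judged:
By the outcome, as a careful person would: the job done as asked, in the order asked, and still so for the second after the job is handed in, with the robot touching nothing.
It also fails if it takes over 58 s, if anything falls off the work surface, if the arm or the gripper's body presses on something with over 40 N, if the wrist force passes 120 N, or if a joint passes its speed limit or range.

### The arm

A 6-joint arm with a two-finger parallel gripper is mounted at the origin on a cart in front of the work surface, level with it; the furniture and walls round the work are solid. World frame = base frame: x ahead of the robot, y to its left, z up, the work surface at z = 0. Lengths are in m, angles in rad, forces in N, time in s.
With the tool pointing down it reaches from about 0.375 to 0.9 m from the base axis. Payload 3.1 kg.
Tool frame: the origin (TCP) lies between the finger pads; the fingertips stand robot.tip_extent ahead of it and the grasp point (between the pads) lies 3 mm ahead of it (robot.tip_extent is the distance from the TCP to the fingertips, in m); z points along the fingers, x is the direction in which the jaws open and shut, and the axes are right-handed (so a half turn about z gives the same grasp; the last joint's range is limited). The gripper opens to 87 mm and grips with 3 to 60 N. Pads are 19 mm wide; open, the fingers measure 117 mm over their backs; the gripper's body (75 mm by 190 mm) begins 51 mm behind the grasp point.
Start: joints at [1.151, 0.527, 1.433, -0, 1.181, -0.178], TCP at [0.149, 0.607, 0.219] pointing down, gripper open.
Joint ranges: [-3.08, 3.08], [-0.75, 2.2], [0.22, 2.44], [-1.43, 4.57], [0, 2.65], [-2.85, 2.85]. Speed limits (rad/s): [2.79, 2.79, 3.14, 3.14, 3.14, 3.14].

### API

Orientations are given as a unit quaternion [x, y, z, w].
In Python, from rig import robot, cams gives the robot as it stands.
- The arm moves only by the tool carry_out, never from a script. Its argument "steps" is a list of rows, each a list of 3 entries, a list of its own where there are three numbers: the shift along the world's x, y, z in cm, then the turn about the world's z in degrees, then the closure, from 0 (fully open) to 1 (shut). In form: [[[dx, dy, dz], spin, fingers], ...]. A call has 1 to 10 rows; each row shifts and turns the pose as measured when the row begins; what a row does not reach is not made up. A row lasts 1/10 s, in which the tool goes at most 50 mm and 8.59 degrees, less where a joint would pass 70% of its speed; a pose out of reach is approached as far as the arm can. A call with a gripper value outside its range is refused whole. The fingers move at their own pace and stop on an object; "squeeze" is the grip in N (left out, the last holds). Time passes only in rows, so rows that do not move let the fingers close. It gives the time, the measured TCP pose, the force and the opening at its end, in the units of the state.
- robot.get_obs(): the state, without advancing time (a new reading comes with each control period).
- cams.camera(name): name is "scene" or "top" or "wrist"; returns a dict with "pixels" (384x512x3 uint8, red, green, blue), "fx", "fy", "cx", "cy" (pixels), "eye" and "rotation" of the camera in the world. Camera axes: x right, y up, looking along -z (the intrinsics and any distortion apply to the point x, -y, -z); pixel columns grow to the right and rows downward; lengths in m; the calibration is good to about 2 mm. The wrist camera is an equidistant fisheye: a pixel r from the principal point sees the ray r / f radians off the axis. A picture is of the moment at which its call begins. There is no depth.
- robot.hand_in(): hands the job in, once; it reports no verdict.
The state is a dict: "time": time; "q": joint angles; "joint_velocities": joint speeds; "joint_torque": joint torques, N m; "position": TCP position; "tool_rot": TCP orientation; "ft_force": force on the tool from outside, world axes, zero at the start; "moment": the same for the moment, N m; "grip_width": finger opening in m.
Only numpy, scipy, OpenCV 4.12 (cv2) and the standard library are available. Lean on these libraries where they do the work, as an engineer would, in place of code of your own. Each camera call takes 0.05 s, during which the arm holds its last target. There are 200 camera calls.

## Working session

There is one attempt and no reset: what is moved stays moved. The work goes in short steps, Python scripts to look and compute and a tool call to move; the robot and the scene stay as the last step left them, time stands still between calls to the robot, and variables do not carry over. Pictures are saved under pics/ and viewed, about 8 in all and at most 12, crops included, and the job is handed in when it is done.

Besides the shell and the picture viewer there is one more tool, called after "Request:" by a JSON object that holds its "fn" and its "kwargs". carry_out: Moves the arm, as the interface text tells. Its arguments: {"type":"object","properties":{"steps":{"type":"array"},"squeeze":{"type":"number"}},"required":["steps"]}

```bash
ls; mkdir -p pics; cat > h.py <<'E'
import numpy as np, cv2
from rig import robot, cams
def ray(c,u,v,fish=False):
    x=(u-c["cx"])/c["fx"]; y=(v-c["cy"])/c["fy"]
    if fish:
        r=np.hypot(x,y); s=np.sin(r)/r if r>1e-9 else 1
        d=np.array([x*s,-y*s,-np.cos(r)])
    else: d=np.array([x,-y,-1.])
    return np.array(c["eye"]),np.array(c["rotation"])@(d/np.linalg.norm(d))
def onz(c,u,v,z,fish=False):
    e,d=ray(c,u,v,fish); return e+d*(z-e[2])/d[2]
def proj(c,p,fish=False):
    q=np.array(c["rotation"]).T@(np.array(p)-np.array(c["eye"]))
    x,y,z=q[0],-q[1],-q[2]
    if fish:
        r=np.hypot(x,y); k=np.arctan2(r,z)/r; x,y=x*k,y*k
    else: x,y=x/z,y/z
    return c["cx"]+c["fx"]*x,c["cy"]+c["fy"]*y
def grab(name,tag):
    c=cams.camera(name); cv2.imwrite(f"pics/{tag}.png",c["pixels"][:,:,::-1]); np.save(f"pics/{tag}.npy",c,allow_pickle=True); return c
def load(tag): return np.load(f"pics/{tag}.npy",allow_pickle=True).item()
E
python3 - <<'E'
from h import *
o=robot.get_obs(); print(o, robot.tip_extent)
ims=[]
for n in ["scene","top"]:
    c=grab(n,n+"0"); print(n,c["eye"],c["rotation"],c["fx"],c["fy"],c["cx"],c["cy"],[k for k in c])
c=grab("wrist","wrist0");print(c["eye"],c["rotation"],c["fx"],c["cx"],c["cy"])
E
```

```text
pics
{'time': 0.0, 'q': array([ 1.15150408e+00,  5.28453360e-01,  1.43391362e+00,  3.02731508e-05,
        1.18139594e+00, -1.78488901e-01]), 'joint_velocities': array([-1.25765277e-04,  1.17968298e-03,  5.89998053e-07,  1.08913867e-03,
        5.64760808e-04, -7.34211292e-04]), 'joint_torque': array([-3.54857693e-04, -4.40049827e+01, -1.76586592e+01,  6.34166342e-02,
        5.82642120e-02, -1.68457891e-04]), 'position': array([0.14869997, 0.60628658, 0.21847592]), 'tool_rot': array([ 7.86922043e-01,  6.17051473e-01, -9.65772254e-04,  4.94972635e-04]), 'ft_force': array([ 1.00655076, -0.24019787,  0.16308799]), 'moment': array([ 0.00788471, -0.03872176,  0.02594328]), 'grip_width': 0.08700175066542613} 0.022
scene [0.24452177 0.7485197  0.63320459] [-0.11790525  0.40756429  0.87664771 -0.22688871] 378.4700250779755 378.4700250779755 257.57968981706756 193.0347168528422 ['pixels', 'fx', 'fy', 'cx', 'cy', 'eye', 'rotation']
top [0.54246958 0.18984038 0.92684697] [ 0.01520059 -0.00944124 -0.69677459  0.71706693] 354.9999226082664 354.9999226082664 259.55925503816405 194.53848298495978 ['pixels', 'fx', 'fy', 'cx', 'cy', 'eye', 'rotation']
[0.07697828 0.62317782 0.38451157] [-0.1071204  -0.08320504  0.61130469  0.77968501] 297.3186396354542 253.95134506860407 192.68965850801297
```

```bash
sed -i 's/^from rig/from scipy.spatial.transform import Rotation as R\nfrom rig/; s/np.array(c\["rotation"\])/R.from_quat(c["rotation"]).as_matrix()/' h.py
python3 -c "
import cv2
cv2.imwrite('pics/a.png',cv2.resize(cv2.imread('pics/scene0.png'),(800,600)))
cv2.imwrite('pics/b.png',cv2.resize(cv2.imread('pics/top0.png'),(800,600)))"
```

```text
(no output)
```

View pics/a.png

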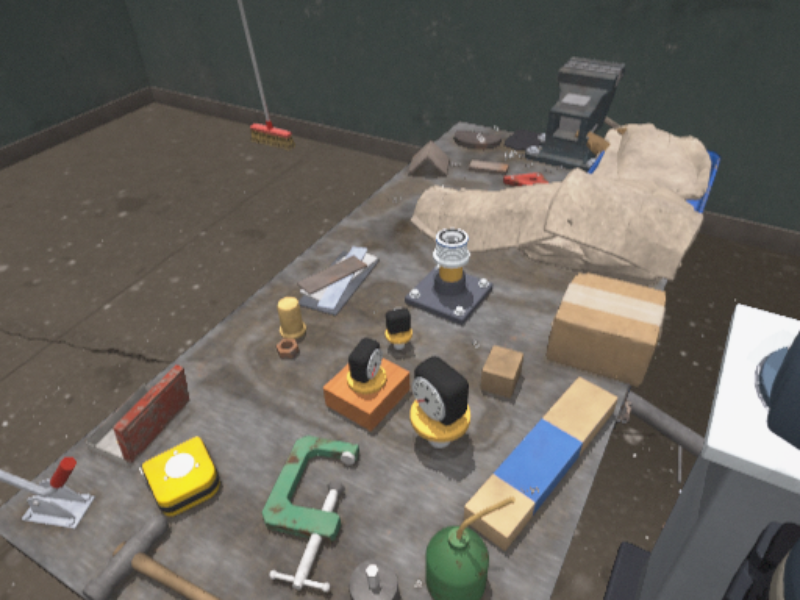

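View pics/b.png

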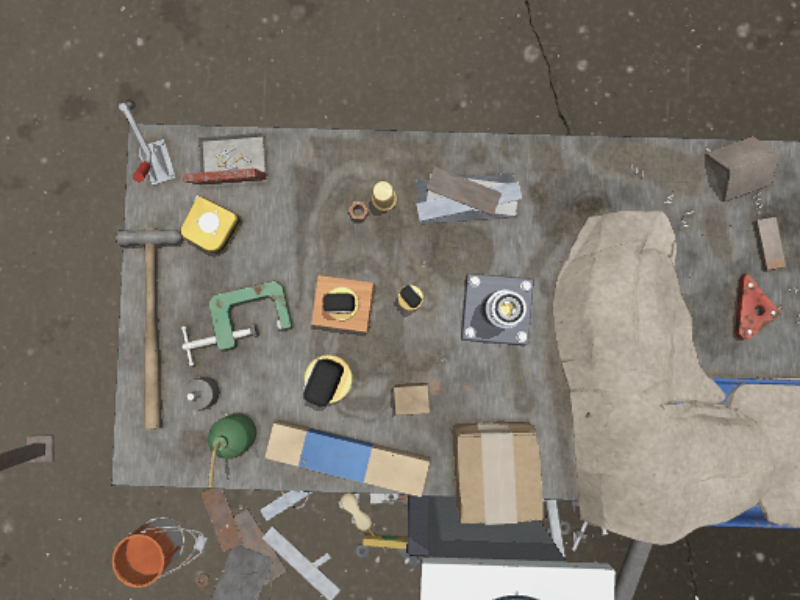

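```bash
python3 - <<'E'
from h import *
t=load("top0"); s=load("scene0")
def comps(c,m,lo=15):
    n,l,st,ce=cv2.connectedComponentsWithStats(m.astype(np.uint8))
    return [(st[i],ce[i].round(1)) for i in range(1,n) if st[i,4]>lo]
hsv=cv2.cvtColor(t["pixels"],cv2.COLOR_RGB2HSV)
H,S,V=cv2.split(hsv)
m=(H>18)&(H<32)&(S>110)&(V>120)
for st,ce in comps(t,m): print("yellow",st,ce,onz(t,*ce,0.044)[:2].round(4))
# dark boot of middle gauge near px (218,194)
m=(V<60); m[:, :190]=0; m[:,250:]=0; m[:180]=0; m[215:]=0
cn,_=cv2.findContours(m.astype(np.uint8),0,2); k=max(cn,key=cv2.contourArea); r=cv2.minAreaRect(k)
b=cv2.boxPoints(r); print("boot",r,[onz(t,*p,0.096)[:2].round(4) for p in b],onz(t,*r[0],0.096).round(4))
# rack
m=((H<14)&(S>120)&(V>90)); m[:, :190]=0; m[:,250:]=0
cn,_=cv2.findContours(m.astype(np.uint8),0,2); k=max(cn,key=cv2.contourArea); r=cv2.minAreaRect(k)
print("rack",r,onz(t,*r[0],0.036).round(4))
for st,ce in comps(t,(V>190)&(S<40)):
    if 280<ce[0]<350 and 165<ce[1]<230: print("bright",st,ce,onz(t,*ce,0.018)[:2].round(4))
for q in [(475,282),(525,283),(471,332),(522,336)]: print(onz(t,q[0]/1.5625,q[1]/1.5625,0.018)[:2].round(4))
crop=t["pixels"][165:230,285:350]
crop2=s["pixels"][130:215,250:330]
w=load("wrist0")["pixels"]
out=np.zeros((600,800,3),np.uint8)
out[:300,:300]=cv2.resize(crop,(300,300)); out[:300,300:582]=cv2.resize(crop2,(282,300))
out[300:,:400]=cv2.resize(w,(400,300)); out[300:,400:800]=cv2.resize(t["pixels"][150:230,180:280],(400,300))
cv2.imwrite("pics/c.png",out[:,:,::-1])
E
```

```text
yellow [116 126  36  34 625] [132.5 143.4] [0.6923 0.5197]
yellow [255 189  10  10  34] [258.4 193.9] [0.5747 0.2004]
yellow [211 200  15   5  28] [218.4 201.7] [0.5524 0.2994]
yellow [232 344  28   7 121] [245.4 347.4] [0.1972 0.2214]
boot ((216.5, 193.0), (10.0, 19.0), 90.0) [array([0.5832, 0.3207]), array([0.5844, 0.2761]), array([0.561 , 0.2754]), array([0.5597, 0.3199])] [0.5721 0.298  0.096 ]
rack ((207.38302612304688, 198.63990783691406), (14.764822959899902, 4.808726787567139), 61.69924545288086) [0.5594 0.3283 0.036 ]
bright [301 177   6   6  27] [303.7 179.1] [0.6169 0.0857]
bright [333 180   7   6  26] [336.5 182. ] [0.6118 0.0017]
bright [312 185  25  25 160] [323.  196.7] [0.5732 0.0353]
bright [319 190  14  14  67] [324.7 197.3] [0.5717 0.031 ]
bright [298 210   6   6  28] [300.5 212.3] [0.5316 0.0918]
bright [331 212   6   7  31] [333.9 215. ] [0.5272 0.0065]
[0.6133 0.0849]
[0.614 0.003]
[0.5313 0.0894]
[0.5271 0.006 ]
```

View pics/c.png

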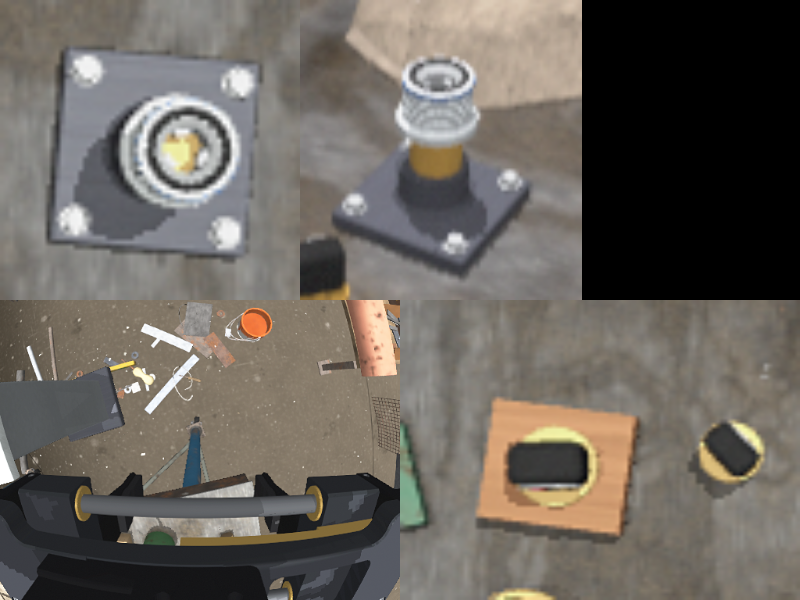

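Request:
{"fn": "carry_out", "kwargs": {"steps": [[[2,-2.6,2],1.4,0],[[2.8,-3.7,1],1.4,0],[[2.8,-3.7,0.5],1.4,0],[[2.8,-3.7,0.5],1.4,0],[[2.8,-3.7,0],1.4,0],[[2.8,-3.7,0],1.4,0],[[2.8,-3.7,0],1.4,0],[[2.8,-3.7,0],1.4,0],[[2.8,-3.7,0],1.4,0],[[2.8,-3.7,0],1.4,0]]}}

```text
time: 1.15
position: [0.4238, 0.2373, 0.2575]
tool_rot: [0.698, 0.716, -0.001, 0.001]
ft_force: [0.4, 0.2, 0.7]
grip_width: 0.0869
```

```bash
python3 - <<'E'
from h import *
t=load("top0")
print(onz(t,325.95,197.3,0.115).round(4), onz(t,218,194.3,.044).round(4),onz(t,219.25,194.5,.036).round(4))
o=robot.get_obs(); print(o["time"],o["position"].round(4),R.from_quat(o["tool_rot"]).as_matrix().round(3),o["ft_force"].round(2))
E
```

```text
[0.5687 0.0451 0.115 ] [0.5708 0.301  0.044 ] [0.5706 0.2988 0.036 ]
1.15 [0.4238 0.2373 0.2575] [[-0.026  1.     0.   ]
 [ 1.     0.026 -0.001]
 [-0.001  0.    -1.   ]] [0.44 0.24 0.71]
```

Request:
{"fn": "carry_out", "kwargs": {"steps": [[[2.6,-3.4,0],-0.4,0],[[2.6,-3.4,0],-0.4,0],[[2.6,-3.4,0],-0.4,0],[[2.6,-3.4,0],-0.4,0],[[2.6,-3.4,0],0,0],[[1.5,-2.2,0],0,0],[[0,0,0],0,0]]}}

```text
time: 1.85
position: [0.5766, 0.0302, 0.2562]
tool_rot: [0.711, 0.703, -0.0, 0.001]
ft_force: [-0.8, -0.3, -0.1]
grip_width: 0.087
```

```bash
python3 - <<'E'
from h import *
o=robot.get_obs(); print(o["time"],o["position"].round(4),R.from_quat(o["tool_rot"]).as_matrix().round(3),o["ft_force"].round(2))
c=grab("wrist","w1"); print(np.array(c["eye"])-o["position"])
print(proj(c,[.569,.045,.115],True),proj(c,[.571,.3,.044],True))
s=grab("scene","s1")
out=np.hstack([cv2.resize(c["pixels"],(800,600))])
cv2.imwrite("pics/d.png",out[:,:,::-1])
E
```

```text
1.85 [0.5766 0.0302 0.2562] [[ 0.011  1.     0.001]
 [ 1.    -0.011 -0.002]
 [-0.002  0.001 -1.   ]] [-0.75 -0.32 -0.07]
[-7.42111445e-02  1.22709332e-04  1.65842063e-01]
(np.float64(268.9725039657602), np.float64(174.73091660621856)) (np.float64(437.21543015268935), np.float64(166.35975832548058))
```

View pics/d.png

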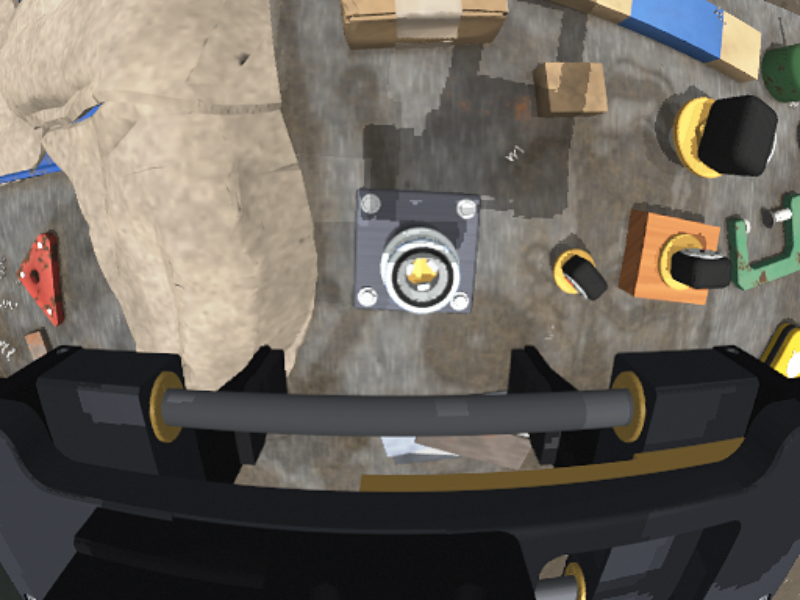

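```bash
cat >> h.py <<'E'
def tri(obs):
    A=np.zeros((3,3));b=np.zeros(3);L=[]
    for c,u,v,f in obs:
        e,d=ray(c,u,v,f); P=np.eye(3)-np.outer(d,d); A+=P;b+=P@e;L.append((e,P))
    x=np.linalg.solve(A,b); return x,[round(float(np.linalg.norm(P@(x-e)))*1000,2) for e,P in L]
def seal(c,g,rad,th=75):
    V=c["pixels"].max(2); yy,xx=np.mgrid[:384,:512]
    m=((V<th)&(np.hypot(xx-g[0],yy-g[1])<rad)).astype(np.uint8)
    cn,_=cv2.findContours(m,cv2.RETR_EXTERNAL,cv2.CHAIN_APPROX_NONE)
    k=max(cn,key=lambda k:len(k)); return cv2.fitEllipse(k)
E
python3 - <<'E'
from h import *
t=load("top0");s=load("s1");w=load("w1")
gs=(250+138*80/282,130+75*85/300)
E=[seal(t,(326,197.3),9.5),seal(s,gs,11),seal(w,(269.4,176),21)]
print(gs,E)
obs=[(t,*E[0][0],False),(s,*E[1][0],False),(w,*E[2][0],True)]
print(tri(obs)); print(tri(obs[1:])); print(tri(obs[:2]))
# bolts in wrist
V=cv2.cvtColor(w["pixels"],cv2.COLOR_RGB2GRAY)
print([onz(w,u/1.5625,v/1.5625,.02,True)[:2].round(4) for u,v in [(371,204),(466,209),(367,297),(459,301)]])
# boot: wrist + top
print("gauge disc w", onz(w,684/1.5625,262/1.5625,.044,True).round(4))
sc=s["pixels"][130:215,250:330]; a=cv2.resize(sc,(480,510),interpolation=cv2.INTER_CUBIC)
E
```

```text
Traceback (most recent call last):
  File "h.py", line 32, in seal
    k=max(cn,key=lambda k:len(k)); return cv2.fitEllipse(k)
                                          ~~~~~~~~~~~~~~^^^
cv2.error: OpenCV(4.12.0) /io/opencv/modules/imgproc/src/shapedescr.cpp:361: error: (-201:Incorrect size of input array) There should be at least 5 points to fit the ellipse in function 'fitEllipseNoDirect'
```

```bash
python3 - <<'E'
import re
s=open('h.py').read()
i=s.index("    cn,_=cv2.findContours(m,cv2.RETR_EX")
s=s[:i]+"    k=cv2.convexHull(cv2.findNonZero(m)); return cv2.fitEllipse(k)\n"
open('h.py','w').write(s)
E
python3 - <<'E'
from h import *
t=load("top0");s=load("s1");w=load("w1")
gs=(250+138*80/282,130+75*85/300)
E=[seal(t,(326,197.3),9.5,100),seal(s,gs,10,95),seal(w,(269.4,176),21)]
print(gs,E)
obs=[(t,*E[0][0],False),(s,*E[1][0],False),(w,*E[2][0],True)]
print(tri(obs)); print(tri(obs[1:])); print(tri(obs[:2]))
print([onz(w,u/1.5625,v/1.5625,.02,True)[:2].round(4) for u,v in [(371,204),(466,209),(367,297),(459,301)]])
print("gauge disc w", onz(w,684/1.5625,262/1.5625,.044,True).round(4))
a=cv2.resize(s["pixels"][130:180,260:320],(480,400),interpolation=cv2.INTER_CUBIC)
b=cv2.resize(t["pixels"][180:215,308:343],(300,300),interpolation=cv2.INTER_CUBIC)
o=np.zeros((400,780,3),np.uint8);o[:,:480]=a;o[:300,480:]=b;cv2.imwrite("pics/e.png",o[:,:,::-1])
E
```

```text
(289.1489361702128, 151.25) [((325.41644287109375, 196.9305877685547), (17.441484451293945, 17.716712951660156), 40.65340805053711), ((289.07330322265625, 151.05364990234375), (8.15305233001709, 16.028705596923828), 90.88499450683594), ((270.0793151855469, 176.9846954345703), (37.883968353271484, 38.82172393798828), 76.6358413696289)]
(array([0.56922645, 0.04647071, 0.12195686]), [1.05, 0.79, 0.92])
(array([0.56935804, 0.04566292, 0.12172825]), [0.59, 0.59])
(array([0.56866831, 0.04736801, 0.12270585]), [0.66, 0.66])
[array([0.5281, 0.0072]), array([0.5328, 0.0895]), array([0.6111, 0.0017]), array([0.6157, 0.0847])]
gauge disc w [0.573  0.3013 0.044 ]
```

View pics/e.png

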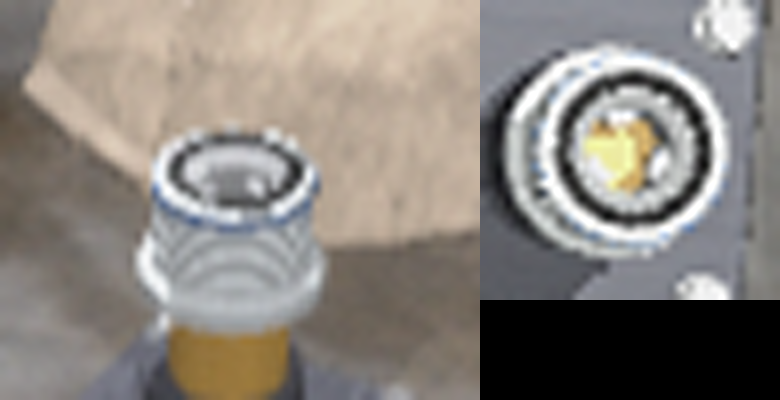

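Request:
{"fn": "carry_out", "kwargs": {"steps": [[[-0.3,0.6,-2],0,0],[[-0.4,1.0,-3],0,0],[[0,0,-3],0,0],[[0,0,-1.3],0,0],[[0,0,0],0,0],[[0,0,0],0,0]]}}

```text
time: 2.55
position: [0.5601, 0.0585, 0.1618]
tool_rot: [0.707, 0.707, -0.001, -0.003]
ft_force: [0.0, -0.4, 0.2]
grip_width: 0.087
```

```bash
python3 - <<'E'
from h import *
o=robot.get_obs(); print(o["time"],o["position"].round(4),o["ft_force"].round(2))
c=grab("wrist","w2")
g=proj(c,[.5693,.046,.122],True); e=seal(c,g,33,75); print(g,e)
print(onz(c,*e[0],.122,True).round(4))
t=load("top0");s=load("s1")
print(tri([(t,325.4,196.9,False),(s,289.1,151,False),(c,*e[0],True)]))
cv2.imwrite("pics/f.png",c["pixels"][100:260,170:370,::-1])
E
```

```text
2.55 [0.5601 0.0585 0.1618] [ 0.03 -0.43  0.15]
(np.float64(238.22505072423047), np.float64(226.2337131538299)) ((237.85333251953125, 230.3995361328125), (54.17708969116211, 60.15705490112305), 176.5464324951172)
[0.5727 0.0457 0.122 ]
(array([0.56981496, 0.04665673, 0.12313953]), [1.22, 1.67, 2.37])
```

View pics/f.png

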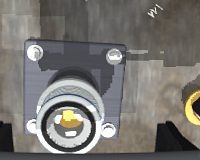

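Request:
{"fn": "carry_out", "kwargs": {"steps": [[[0.9,-1.2,0],0,0],[[0,0,0],0,0],[[0,0,0],0,0]]}}

```text
time: 2.9
position: [0.5716, 0.0459, 0.1649]
tool_rot: [0.707, 0.707, 0.001, -0.0]
ft_force: [0.2, -0.0, -0.0]
grip_width: 0.0866
```

```bash
python3 - <<'E'
from h import *
o=robot.get_obs(); print(o["time"],o["position"].round(4),o["ft_force"].round(2))
w=load("w1"); w2=load("w2")
# dot check: bolts from w2 vs w1
for u,v in [(34,51),(113,57),(32,128),(110,131)]: print(onz(w2,170+u,100+v,.02,True)[:2].round(4))
E
```

```text
2.9 [0.5716 0.0459 0.1649] [ 0.2  -0.02 -0.04]
[0.5259 0.0056]
[0.5326 0.0885]
[ 6.126e-01 -5.000e-04]
[0.616  0.0873]
```

Request:
{"fn": "carry_out", "kwargs": {"steps": [[[-0.2,0,-2],0,0],[[0,0,-1.8],0,0],[[0,0,-0.8],0,0],[[0,0,0],0,0],[[0,0,0],0,0]]}}

```text
time: 3.4
position: [0.573, 0.0442, 0.1211]
tool_rot: [0.708, 0.707, 0.004, 0.003]
ft_force: [-1.1, 0.2, 0.1]
grip_width: 0.0872
```

Request:
{"fn": "carry_out", "kwargs": {"steps": [[[-0.3,0.2,0],0,0.2],[[0,0,0],0,0.3],[[0,0,0],0,0.38]]}}

```text
time: 3.7
position: [0.5709, 0.0463, 0.1229]
tool_rot: [0.708, 0.707, 0.005, 0.004]
ft_force: [0.5, 0.4, -0.6]
grip_width: 0.0704
```

```bash
python3 - <<'E'
from h import *
for i in range(3):
    o=robot.get_obs(); print(o["time"],o["position"].round(4),o["ft_force"].round(2),o["grip_width"],R.from_quat(o["tool_rot"]).as_matrix()[:,2].round(4)); 
    if i<2: grab("scene" if i else "wrist",f"x{i}")
E
```

```text
3.7 [0.5709 0.0463 0.1229] [ 0.49  0.41 -0.6 ] 0.07038652832228372 [ 1.260e-02  6.000e-04 -9.999e-01]
3.75 [0.5709 0.0464 0.123 ] [-0.21  0.61 -0.34] 0.06703921818096474 [ 1.250e-02  7.000e-04 -9.999e-01]
3.8 [0.5709 0.0463 0.1228] [-0.05  0.57  0.21] 0.06275448926170694 [ 1.230e-02  7.000e-04 -9.999e-01]
```

Request:
{"fn": "carry_out", "kwargs": {"squeeze": 6, "steps": [[[-0.1,0,0],0,0.4],[[0,0,0],0,0.4],[[0,0,-0.5],0,0.4],[[0,0,0],0,0.4]]}}

```text
time: 4.2
position: [0.57, 0.0463, 0.1178]
tool_rot: [0.708, 0.707, 0.005, 0.004]
ft_force: [-0.7, 0.4, 0.0]
grip_width: 0.0523
```

Request:
{"fn": "carry_out", "kwargs": {"steps": [[[0,0,-0.4],0,0.4],[[0,0,0],0,0.4],[[0,0,-0.3],0,0.4],[[0,0,0],0,0.4]]}}

```text
time: 4.6
position: [0.5697, 0.0463, 0.1097]
tool_rot: [0.708, 0.707, 0.005, 0.004]
ft_force: [-0.4, 0.2, -0.4]
grip_width: 0.0525
```

Request:
{"fn": "carry_out", "kwargs": {"steps": [[[0,0,-0.3],0,0.4],[[0,0,0],0,0.4]]}}

```text
time: 4.8
position: [0.5697, 0.0463, 0.1063]
tool_rot: [0.708, 0.707, 0.004, 0.004]
ft_force: [-0.4, 0.9, 0.1]
grip_width: 0.0523
```

Request:
{"fn": "carry_out", "kwargs": {"steps": [[[0,0,-0.3],0,0.4],[[0,0,0],0,0.4]]}}

```text
time: 5.0
position: [0.5698, 0.0463, 0.1031]
tool_rot: [0.708, 0.707, 0.005, 0.004]
ft_force: [-0.0, -1.3, -0.0]
grip_width: 0.052
```

Request:
{"fn": "carry_out", "kwargs": {"steps": [[[0,0,-0.3],0,0.4],[[0,0,0],0,0.4]]}}

```text
time: 5.2
position: [0.5698, 0.0463, 0.0998]
tool_rot: [0.708, 0.707, 0.005, 0.004]
ft_force: [-0.0, -0.5, -0.3]
grip_width: 0.052
```

```bash
python3 - <<'E'
from h import *
s=grab("scene","s2"); o=robot.get_obs(); print(o["time"],o["position"].round(4),o["ft_force"].round(2))
cv2.imwrite("pics/g.png",cv2.resize(s["pixels"][80:200,220:380],(800,600),interpolation=cv2.INTER_CUBIC)[:,:,::-1])
E
```

```text
5.25 [0.5701 0.0463 0.1001] [-0.44  0.5  -0.46]
```

View pics/g.png

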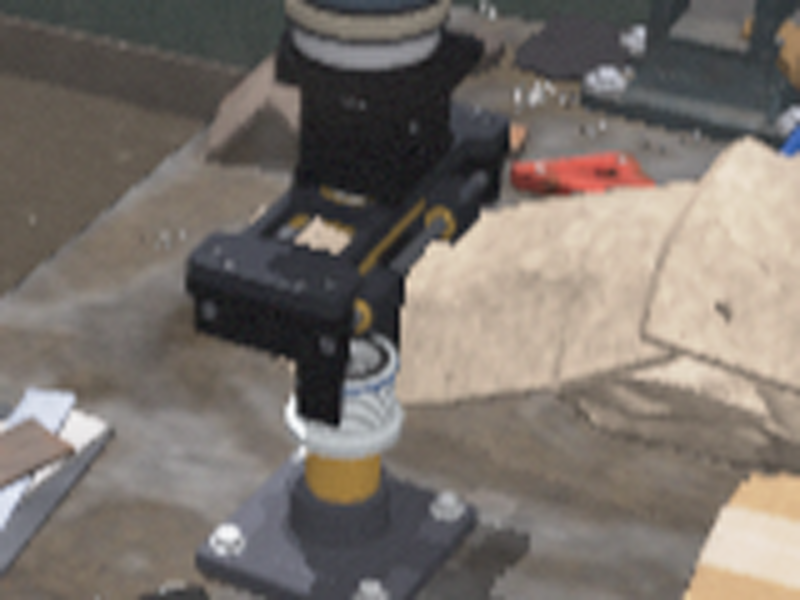

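Request:
{"fn": "carry_out", "kwargs": {"steps": [[[0,0,-0.3],0,0.4],[[0,0,0],0,0.4]]}}

```text
time: 5.45
position: [0.5702, 0.0462, 0.097]
tool_rot: [0.708, 0.707, 0.005, 0.004]
ft_force: [0.4, -0.9, -0.5]
grip_width: 0.0521
```

Request:
{"fn": "carry_out", "kwargs": {"steps": [[[0,0,-0.3],0,0.4],[[0,0,0],0,0.4]]}}

```text
time: 5.65
position: [0.5702, 0.0462, 0.0937]
tool_rot: [0.708, 0.707, 0.005, 0.004]
ft_force: [0.4, -0.3, 0.2]
grip_width: 0.0521
```

```bash
python3 - <<'E'
from h import *
s=grab("scene","s3"); o=robot.get_obs(); print(o["time"],o["position"].round(4),o["ft_force"].round(2))
def z(p): u,v=proj(s,p); return round((u-220)*5),round((v-80)*5)
print("tip@.078",z([.57,.072,.078]),z([.57,.085,.078]),"mouth",z([.5695,.046,.122]))
for h in (.088,.081,.075): print("flange near edge",h,z([.5695,.075,h]))
print("stand",z([.572,.046,0]),z([.572,.046,.046]))
cv2.imwrite("pics/g2.png",cv2.resize(s["pixels"][130:190,260:340],(800,600),interpolation=cv2.INTER_CUBIC)[:,:,::-1])
E
```

```text
5.7 [0.5704 0.0462 0.0939] [-0.41 -0.28 -0.33]
tip@.078 (317, 456) (305, 470) mouth (344, 355)
flange near edge 0.088 (315, 443)
flange near edge 0.081 (315, 454)
flange near edge 0.075 (315, 464)
stand (332, 548) (335, 478)
```

View pics/g2.png

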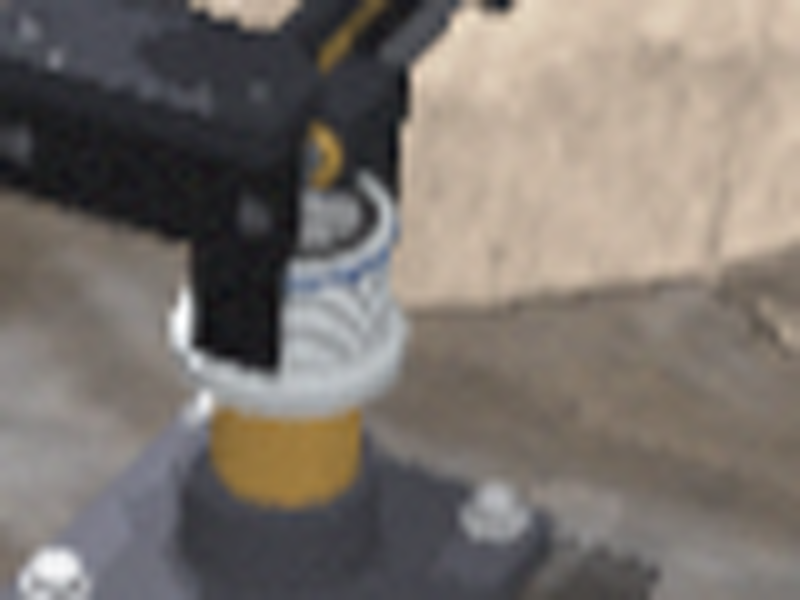

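```bash
python3 - <<'E'
from h import *
w=load("w1")
for z in (.022,0,-.02):
  for dx in (-.0095,.0095):
    print(z,dx,[tuple(np.round(np.array(proj(w,[.5766+dx,.0302+s*.0435,.2562-z],True))*1.5625)) for s in (-1,1)])
s=load("s3")
def zz(p): u,v=proj(s,p); return round((u-260)*10),round((v-130)*10)
for z in (.072,.082,.092): print(z,[zz([.5704+a,.0462+b,z]) for a in(-.0095,.0095) for b in (.026,.041)])
E
```

```text
0.022 -0.0095 [(np.float64(299.0), np.float64(329.0)), (np.float64(499.0), np.float64(327.0))]
0.022 0.0095 [(np.float64(302.0), np.float64(369.0)), (np.float64(496.0), np.float64(367.0))]
0 -0.0095 [(np.float64(287.0), np.float64(347.0)), (np.float64(511.0), np.float64(345.0))]
0 0.0095 [(np.float64(292.0), np.float64(391.0)), (np.float64(507.0), np.float64(388.0))]
-0.02 -0.0095 [(np.float64(275.0), np.float64(368.0)), (np.float64(523.0), np.float64(365.0))]
-0.02 0.0095 [(np.float64(281.0), np.float64(415.0)), (np.float64(518.0), np.float64(412.0))]
0.072 [(266, 442), (238, 474), (197, 420), (169, 452)]
0.082 [(267, 409), (239, 441), (197, 387), (169, 419)]
0.092 [(268, 376), (240, 408), (198, 354), (170, 386)]
```

Request:
{"fn": "carry_out", "kwargs": {"steps": [[[0,0,-0.3],0,0.4],[[0,0,0],0,0.4]]}}

```text
time: 5.9
position: [0.5705, 0.0462, 0.0907]
tool_rot: [0.708, 0.707, 0.005, 0.005]
ft_force: [-0.1, 1.2, 0.1]
grip_width: 0.0521
```

Request:
{"fn": "carry_out", "kwargs": {"steps": [[[0,0,-0.3],0,0.4],[[0,0,0],0,0.4]]}}

```text
time: 6.1
position: [0.5705, 0.0462, 0.0875]
tool_rot: [0.708, 0.707, 0.005, 0.005]
ft_force: [0.3, -0.5, -0.2]
grip_width: 0.0523
```

Request:
{"fn": "carry_out", "kwargs": {"steps": [[[0,0,-0.3],0,0.4],[[0,0,0],0,0.4]]}}

```text
time: 6.3
position: [0.5713, 0.0462, 0.0852]
tool_rot: [0.708, 0.707, 0.006, 0.005]
ft_force: [-0.8, -0.4, 3.2]
grip_width: 0.052
```

Request:
{"fn": "carry_out", "kwargs": {"steps": [[[0,0,-0.3],0,0.4],[[0,0,0],0,0.4]]}}

```text
time: 6.5
position: [0.5723, 0.0461, 0.0844]
tool_rot: [0.708, 0.707, 0.006, 0.006]
ft_force: [-1.6, 1.1, 6.1]
grip_width: 0.0523
```

Request:
{"fn": "carry_out", "kwargs": {"steps": [[[-0.2,0,-0.8],0,0.4],[[-0.1,0,-1.0],0,0.4],[[-0.1,0,-1.0],0,0.4]]}}

```text
time: 6.8
position: [0.5766, 0.0457, 0.069]
tool_rot: [0.707, 0.706, 0.013, 0.014]
ft_force: [-20.2, 0.9, 85.7]
grip_width: 0.0523
```

Request:
{"fn": "carry_out", "kwargs": {"steps": [[[-0.3,0,0.2],0,0.4],[[-0.1,0,0.3],0,0.3],[[0,0,0],0,0.1],[[0,0,0],0,0]]}}

```text
time: 7.2
position: [0.5757, 0.0455, 0.0798]
tool_rot: [0.707, 0.706, 0.016, 0.018]
ft_force: [0.5, 0.7, 0.2]
grip_width: 0.069
```

Request:
{"fn": "carry_out", "kwargs": {"steps": [[[0,0,2],0,0],[[0,0,3],0,0],[[0,0,3],0,0],[[0,0,3],0,0],[[0,1,2],0,0],[[0,2,1],0,0],[[0,1,0],0,0],[[0,0,0],0,0],[[0,0,0],0,0]]}}

```text
time: 8.1
position: [0.5701, 0.0861, 0.2132]
tool_rot: [0.708, 0.706, 0.009, 0.01]
ft_force: [0.6, 0.2, -0.2]
grip_width: 0.0871
```

```bash
python3 - <<'E'
from h import *
o=robot.get_obs(); print(o["time"],o["position"].round(4),o["ft_force"].round(2),R.from_quat(o["tool_rot"]).as_matrix()[:,2].round(4))
w=grab("wrist","w3"); s=grab("scene","s4"); t=grab("top","t4")
a=np.zeros((600,800,3),np.uint8)
a[:300,:400]=cv2.resize(w["pixels"],(400,300)); a[:300,400:]=cv2.resize(s["pixels"][125:185,250:330],(400,300),interpolation=cv2.INTER_CUBIC)
g=proj(w,[.5695,.046,.115],True); print(g)
x,y=int(g[0]),int(g[1]); c=w["pixels"][max(0,y-45):y+45,max(0,x-60):x+60]
a[300:,:400]=cv2.resize(c,(400,300),interpolation=cv2.INTER_CUBIC)
a[300:,400:]=cv2.resize(t["pixels"][165:230,282:369],(400,300),interpolation=cv2.INTER_CUBIC)
cv2.imwrite("pics/h.png",a[:,:,::-1])
E
```

```text
8.1 [0.5701 0.0861 0.2132] [ 0.64  0.2  -0.16] [ 0.0267 -0.0011 -0.9996]
(np.float64(211.64400052900334), np.float64(189.65378294834738))
```

View pics/h.png

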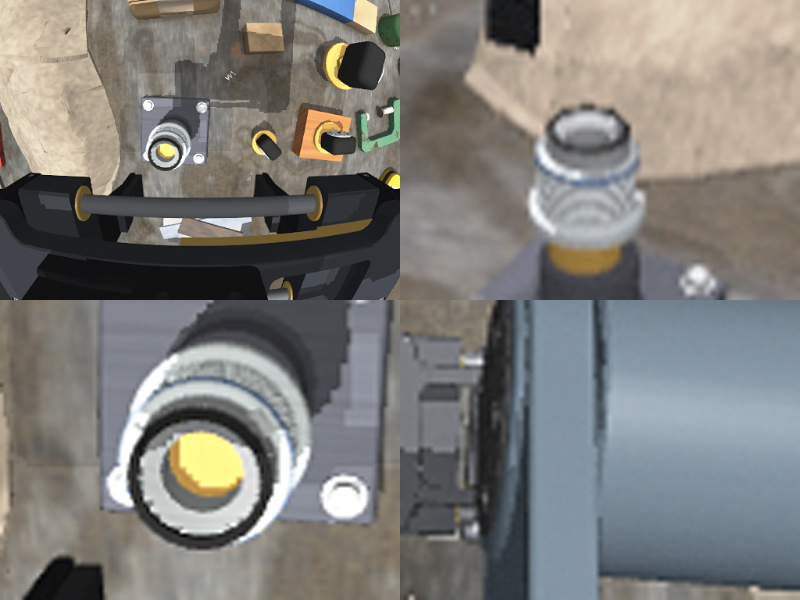

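```bash
python3 - <<'E'
from h import *
s=load("s4");w=load("w3")
for th in (70,90):
    ew=seal(w,(210.7,196.5),26,th); es=seal(s,(287.2,151),11,th+25); print(ew,es)
    print(tri([(s,*es[0],False),(w,*ew[0],True)]), onz(w,*ew[0],.122,True))
# gauge: boot & disc in w3/s4
W=w["pixels"]
for nm,c,ro in (("w",w,(370,130,460,215)),("s",s,None)):
    H,S,V=cv2.split(cv2.cvtColor(c["pixels"],cv2.COLOR_RGB2HSV))
    m=((H>18)&(H<32)&(S>120)&(V>110)).astype(np.uint8)
    n,l,st,ce=cv2.connectedComponentsWithStats(m)
    for i in range(1,n):
        if st[i,4]>40: print(nm,st[i],ce[i].round(1))
for c in (s,w): print(proj(c,[.571,.3005,.044],c is w),proj(c,[.571,.3005,.073],c is w))
E
```

```text
((210.50033569335938, 196.83792114257812), (41.91000747680664, 42.949466705322266), 116.0910415649414) ((287.09259033203125, 150.57363891601562), (9.127907752990723, 16.401084899902344), 91.42414093017578)
(array([0.57426709, 0.04557052, 0.12140592]), [0.15, 0.15]) [0.57422291 0.04569277 0.122     ]
((210.80758666992188, 196.5422821044922), (42.86409378051758, 43.855289459228516), 97.05172729492188) ((287.08233642578125, 151.07339477539062), (10.194143295288086, 16.562667846679688), 90.22233581542969)
(array([0.57432903, 0.04563124, 0.12001405]), [0.25, 0.25]) [0.57394116 0.04598908 0.122     ]
w [414  55  37  60 923] [429.   83.2]
w [401 156  35  41 482] [414.1 170.4]
w [323 166  31  32 277] [336.7 175.6]
w [202 186  21  17  87] [209.  196.6]
w [494 221  18  21 253] [503.8 230.8]
w [ 96 239  10  43 148] [ 99.  260.7]
w [402 239  11  43 158] [408.8 260.6]
w [ 230  280  246   34 1984] [358.1 301.5]
w [364 363  11  21  91] [371.  373.2]
s [280 174  14   5  47] [286.5 176.2]
s [246 211  18   9  94] [254.9 215.2]
s [222 235  25  17 196] [235.2 244.4]
s [263 256  38  26 487] [279.9 271.8]
s [  91  279   47   46 1113] [114.9 303.1]
s [106 313  33  17  73] [122.7 322.5]
(np.float64(234.11272818013464), np.float64(240.7533866667886)) (np.float64(233.25072540984033), np.float64(231.11257530282472))
(np.float64(421.0686684846272), np.float64(174.87021698171893)) (np.float64(432.7180540221292), np.float64(180.727109052098))
```

Request:
{"fn": "carry_out", "kwargs": {"steps": [[[0,3,0],0,0],[[0,4,0],0,0],[[0,4,0],0,0],[[0,4,0],0,0],[[0,3.5,0],0,0],[[0,2,0],0,0],[[0,0,0],0,0],[[0,0,0],0,0],[[0,0,0],0,0]]}}

```text
time: 9.15
position: [0.5698, 0.2901, 0.2071]
tool_rot: [0.712, 0.702, 0.004, 0.009]
ft_force: [-0.2, -0.6, -0.0]
grip_width: 0.0868
```

```bash
python3 - <<'E'
from h import *
o=robot.get_obs(); print(o["time"],o["position"].round(4),o["ft_force"].round(2),R.from_quat(o["tool_rot"]).as_matrix().round(4))
w=grab("wrist","w4")
print(proj(w,[.571,.3005,.044],True),proj(w,[.571,.3005,.096],True))
V=w["pixels"].max(2); g=proj(w,[.571,.3005,.096],True)
yy,xx=np.mgrid[:384,:512]; m=((V<70)&(abs(xx-g[0])<45)&(abs(yy-g[1])<30)).astype(np.uint8)
cn,_=cv2.findContours(m,0,2);k=max(cn,key=cv2.contourArea);r=cv2.minAreaRect(k);print(r,cv2.contourArea(k),onz(w,*r[0],.094,True).round(4))
print([onz(w,*p,.096,True).round(4)[:2] for p in cv2.boxPoints(r)])
cv2.imwrite("pics/i.png",cv2.resize(w["pixels"][60:260,130:400],(800,593))[:,:,::-1])
E
```

```text
9.15 [0.5698 0.2901 0.2071] [-0.22 -0.57 -0.05] [[ 0.0134  0.9997  0.0181]
 [ 0.9999 -0.0133 -0.0061]
 [-0.0058  0.0182 -0.9998]]
(np.float64(264.76690688002697), np.float64(175.76499843042615)) (np.float64(266.39348572185685), np.float64(188.27783595508646))
((265.3735046386719, 187.35586547851562), (27.917524337768555, 45.32762908935547), 85.60128784179688) 1074.0 [0.5706 0.2996 0.094 ]
[array([0.5577, 0.277 ]), array([0.5548, 0.3201]), array([0.5827, 0.3227]), array([0.5857, 0.2784])]
```

View pics/i.png

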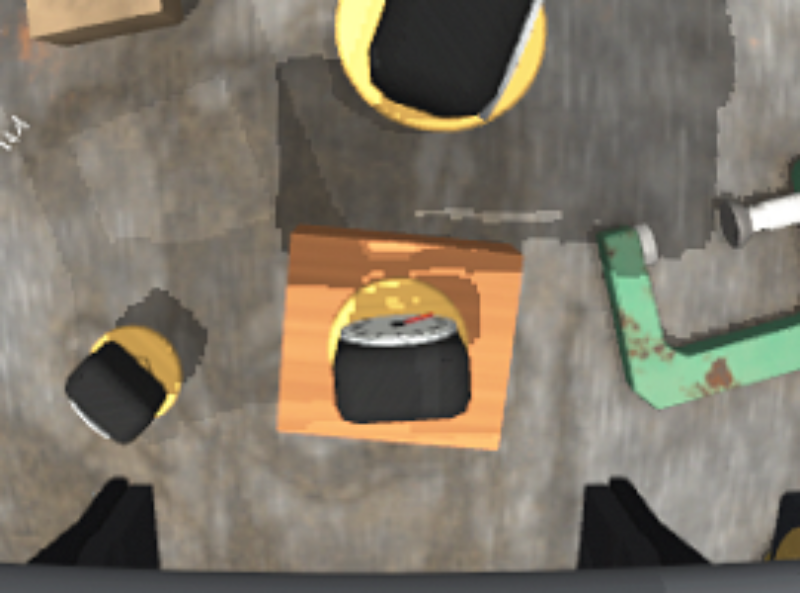

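Request:
{"fn": "carry_out", "kwargs": {"steps": [[[0.1,0.9,-1.5],1.5,0],[[0,0,-2.5],1.5,0],[[0,0,-2],1.5,0],[[0,0,-1],0,0],[[0,0,0],0,0],[[0,0,0],0,0]]}}

```text
time: 9.8
position: [0.5721, 0.2953, 0.1324]
tool_rot: [0.684, 0.729, 0.005, 0.008]
ft_force: [-0.0, -0.3, -0.4]
grip_width: 0.0867
```

Request:
{"fn": "carry_out", "kwargs": {"steps": [[[-0.1,0.4,-1.5],0,0],[[0,0,-2],0,0],[[0,0,-1.5],0,0],[[0,0,-0.5],0,0],[[0,0,0],0,0],[[0,0,0],0,0]]}}

```text
time: 10.4
position: [0.5737, 0.3014, 0.0774]
tool_rot: [0.684, 0.729, 0.009, 0.01]
ft_force: [-0.2, -0.2, 0.0]
grip_width: 0.0868
```

Request:
{"fn": "carry_out", "kwargs": {"steps": [[[-0.3,-0.2,-1],0,0],[[0,0,-0.8],0,0],[[0,0,0],0,0],[[0,0,0],0,0]]}}

```text
time: 10.8
position: [0.5715, 0.2998, 0.0598]
tool_rot: [0.684, 0.729, 0.01, 0.011]
ft_force: [0.3, -0.3, -0.4]
grip_width: 0.0873
```

Request:
{"fn": "carry_out", "kwargs": {"squeeze": 25, "steps": [[[0,0,0],0,0.3],[[0,0,0],0,0.45],[[0,0,0],0,0.5],[[0,0,0],0,0.6],[[0,0,0],0,0.6],[[0,0,0],0,0.6]]}}

```text
time: 11.4
position: [0.5724, 0.3, 0.0608]
tool_rot: [0.684, 0.729, 0.011, 0.011]
ft_force: [-0.5, -0.1, 0.1]
grip_width: 0.0468
```

Request:
{"fn": "carry_out", "kwargs": {"steps": [[[0,0,0],0,0.6],[[0,0,1],0,0.6],[[0,0,1.5],0,0.6],[[0,0,2],0,0.6],[[0,0,2],0,0.6],[[0,0,2.5],0,0.6],[[0,0,2.5],0,0.6],[[0,0,2],0,0.6],[[0,0,0],0,0.6],[[0,0,0],0,0.6]]}}

```text
time: 12.4
position: [0.5684, 0.2986, 0.2047]
tool_rot: [0.684, 0.729, 0.009, 0.01]
ft_force: [0.4, -0.4, -3.1]
grip_width: 0.0455
```

```bash
python3 - <<'E'
from h import *
o=robot.get_obs(); print(o["time"],o["position"].round(4),o["ft_force"].round(2),R.from_quat(o["tool_rot"]).as_matrix()[:,2].round(4))
E
```

```text
12.4 [0.5684 0.2986 0.2047] [ 0.42 -0.4  -3.15] [ 0.0272 -0.0013 -0.9996]
```

Request:
{"fn": "carry_out", "kwargs": {"steps": [[[0,-1.5,0.5],0,0.6],[[0.1,-3,0],0,0.6],[[0.1,-3,0],0,0.6],[[0.1,-3,0],0,0.6],[[0.1,-3,0],0,0.6],[[0.1,-3,0],0,0.6],[[0,-3,0],0,0.6],[[0,-2,0],0,0.6],[[0,0,0],0,0.6],[[0,0,0],0,0.6]]}}

```text
time: 13.4
position: [0.562, 0.0673, 0.1994]
tool_rot: [0.684, 0.729, -0.002, 0.003]
ft_force: [0.7, -0.3, -3.0]
grip_width: 0.0462
```

Request:
{"fn": "carry_out", "kwargs": {"steps": [[[0.7,-1,0],0,0.6],[[0.7,-1,0],0,0.6],[[0,0,0],0,0.6],[[0,0,0],0,0.6]]}}

```text
time: 13.8
position: [0.5768, 0.0473, 0.1984]
tool_rot: [0.683, 0.73, -0.003, 0.002]
ft_force: [0.3, 0.1, -4.6]
grip_width: 0.0461
```

```bash
python3 - <<'E'
from h import *
o=robot.get_obs(); p=o["position"]; print(o["time"],p.round(4),o["ft_force"].round(2),R.from_quat(o["tool_rot"]).as_matrix()[:,2].round(4))
s=grab("scene","s5"); w=grab("wrist","w5")
def z(q): u,v=proj(s,q); return round((u-240)*10/1.2),round((v-110)*10/1.2)
print("mouth",z([.5742,.0456,.121]),"tip pred",z([p[0]-.001,p[1],p[2]-.055]),"disc ctr",z([p[0]-.001,p[1],p[2]-.021]))
cv2.imwrite("pics/j.png",cv2.resize(s["pixels"][110:182,240:336],(800,600),interpolation=cv2.INTER_CUBIC)[:,:,::-1])
E
```

```text
13.8 [0.5768 0.0473 0.1984] [ 0.33  0.09 -4.58] [-9.0e-04 -6.7e-03 -1.0e+00]
mouth (392, 339) tip pred (387, 275) disc ctr (390, 172)
```

View pics/j.png

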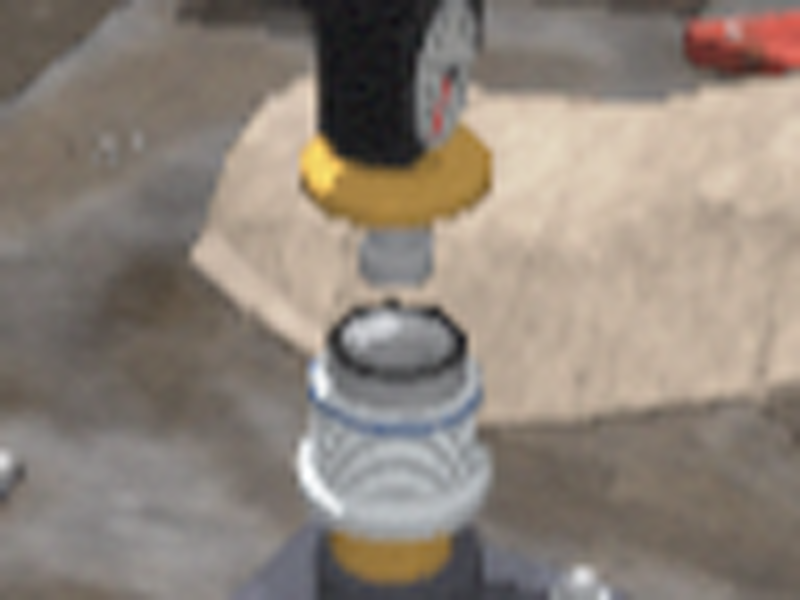

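Request:
{"fn": "carry_out", "kwargs": {"steps": [[[-0.05,-0.1,-0.6],0,0.6],[[0,0,-0.7],0,0.6],[[0,0,-0.4],0,0.6],[[0,0,0],0,0.6]]}}

```text
time: 14.3
position: [0.5752, 0.0477, 0.1798]
tool_rot: [0.683, 0.731, -0.003, 0.002]
ft_force: [-0.4, -0.1, -3.0]
grip_width: 0.0457
```

Request:
{"fn": "carry_out", "kwargs": {"steps": [[[0.1,-0.1,-0.1],0,0.6],[[0,0,-0.12],0,0.6],[[0,0,-0.12],0,0.6],[[0,0,-0.12],0,0.6],[[0,0,-0.12],0,0.6]]}}

```text
time: 14.8
position: [0.5766, 0.0467, 0.1737]
tool_rot: [0.683, 0.731, -0.003, 0.002]
ft_force: [0.2, 0.5, -4.1]
grip_width: 0.0457
```

Request:
{"fn": "carry_out", "kwargs": {"steps": [[[0,0,-0.12],0,0.6],[[0,0,-0.12],0,0.6],[[0,0,-0.12],0,0.6],[[0,0,-0.12],0,0.6]]}}

```text
time: 15.2
position: [0.5767, 0.0467, 0.1688]
tool_rot: [0.683, 0.731, -0.003, 0.002]
ft_force: [-0.6, 0.3, -3.1]
grip_width: 0.0462
```

Request:
{"fn": "carry_out", "kwargs": {"steps": [[[0,0,-0.12],0,0.6],[[0,0,-0.12],0,0.6],[[0,0,-0.12],0,0.6],[[0,0,-0.12],0,0.6]]}}

```text
time: 15.6
position: [0.5767, 0.0467, 0.1635]
tool_rot: [0.683, 0.731, -0.003, 0.002]
ft_force: [0.7, 0.2, -2.5]
grip_width: 0.0457
```

Request:
{"fn": "carry_out", "kwargs": {"steps": [[[0,0,-0.12],0,0.6],[[0,0,-0.12],0,0.6],[[0,0,-0.12],0,0.6],[[0,0,-0.12],0,0.6]]}}

```text
time: 16.0
position: [0.5767, 0.0467, 0.1583]
tool_rot: [0.683, 0.731, -0.003, 0.002]
ft_force: [0.3, -0.5, -2.3]
grip_width: 0.0459
```

Request:
{"fn": "carry_out", "kwargs": {"steps": [[[0,0,-0.12],0,0.6],[[0,0,-0.12],0,0.6],[[0,0,-0.12],0,0.6]]}}

```text
time: 16.3
position: [0.577, 0.0466, 0.1559]
tool_rot: [0.683, 0.731, -0.003, 0.002]
ft_force: [-2.4, 0.4, 9.6]
grip_width: 0.0458
```

Request:
{"fn": "carry_out", "kwargs": {"steps": [[[0,0,-0.12],0,0.6],[[0,0,-0.12],0,0.6]]}}

```text
time: 16.5
position: [0.5768, 0.0467, 0.156]
tool_rot: [0.682, 0.731, -0.002, 0.003]
ft_force: [-2.4, -0.7, 4.5]
grip_width: 0.0458
```

Request:
{"fn": "carry_out", "kwargs": {"steps": [[[0,0,-0.2],0,0.6],[[0,0,-0.2],0,0.6]]}}

```text
time: 16.7
position: [0.577, 0.0467, 0.1558]
tool_rot: [0.682, 0.731, -0.002, 0.003]
ft_force: [-4.6, 1.1, 11.2]
grip_width: 0.0452
```

Request:
{"fn": "carry_out", "kwargs": {"steps": [[[0,0,-0.2],0,0.6],[[0,0,-0.2],0,0.6]]}}

```text
time: 16.9
position: [0.5769, 0.0468, 0.1558]
tool_rot: [0.682, 0.731, -0.002, 0.004]
ft_force: [-2.6, 0.1, 10.0]
grip_width: 0.0463
```

Request:
{"fn": "carry_out", "kwargs": {"steps": [[[-0.1,0,-0.1],0,0.6],[[-0.1,0,-0.2],0,0.6]]}}

```text
time: 17.1
position: [0.5764, 0.0467, 0.1558]
tool_rot: [0.682, 0.731, -0.0, 0.006]
ft_force: [-2.2, 0.8, 11.5]
grip_width: 0.0456
```

Request:
{"fn": "carry_out", "kwargs": {"steps": [[[-0.1,0,-0.2],0,0.6],[[-0.1,0,-0.2],0,0.6]]}}

```text
time: 17.3
position: [0.5762, 0.0467, 0.1557]
tool_rot: [0.682, 0.731, 0.001, 0.008]
ft_force: [-3.0, 0.4, 10.5]
grip_width: 0.0457
```

```bash
python3 - <<'E'
from h import *
o=robot.get_obs(); p=o["position"]; print(o["time"],p.round(4),o["ft_force"].round(2),o["moment"].round(3),R.from_quat(o["tool_rot"]).as_matrix()[:,2].round(4))
s=grab("scene","s6"); w=grab("wrist","w6")
a=np.zeros((600,800,3),np.uint8)
a[:,:500]=cv2.resize(s["pixels"][120:192,260:320],(500,600),interpolation=cv2.INTER_CUBIC)
a[:300,500:]=cv2.resize(s["pixels"][120:192,260:320] if 0 else load("s5")["pixels"][120:192,260:320],(300,300),interpolation=cv2.INTER_CUBIC)
g=proj(w,[.574,.046,.15],True);x,y=int(g[0]),int(g[1])
a[300:,500:]=cv2.resize(w["pixels"][y-80:y+20,x-50:x+50],(300,300),interpolation=cv2.INTER_CUBIC)
cv2.imwrite("pics/k.png",a[:,:,::-1])
E
```

```text
17.3 [0.5762 0.0467 0.1557] [-3.02  0.36 10.53] [0.104 0.645 0.007] [ 0.0136 -0.009  -0.9999]
```

View pics/k.png

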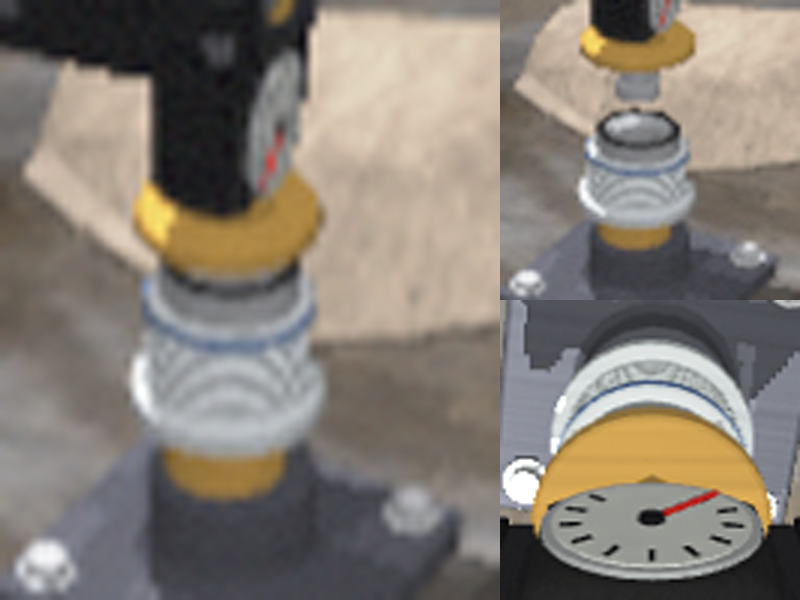

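Request:
{"fn": "carry_out", "kwargs": {"steps": [[[0,0,0.15],0,0.6],[[0,0,0],0,0.6],[[0,0,0],0,0.6]]}}

```text
time: 17.7
position: [0.5759, 0.0466, 0.1566]
tool_rot: [0.682, 0.731, 0.001, 0.008]
ft_force: [-0.0, 0.1, -3.6]
grip_width: 0.046
```

```bash
cat > st.py <<'E'
from rig import robot
from scipy.spatial.transform import Rotation as R
o=robot.get_obs(); print(o["time"],o["position"].round(4),o["ft_force"].round(2),o["moment"].round(3),R.from_quat(o["tool_rot"]).as_matrix()[:,2].round(4))
E
python3 st.py
```

```text
17.7 [0.5759 0.0466 0.1566] [-0.01  0.14 -3.58] [0.064 0.016 0.016] [ 0.0136 -0.0091 -0.9999]
```

Request:
{"fn": "carry_out", "kwargs": {"steps": [[[-0.05,0,-0.2],0,0.6],[[-0.05,0,-0.3],0,0.6]]}}

```text
time: 17.9
position: [0.5762, 0.0466, 0.1536]
tool_rot: [0.682, 0.731, 0.002, 0.009]
ft_force: [-4.1, 0.1, 13.0]
grip_width: 0.0457
```

```bash
python3 st.py
```

```text
17.9 [0.5762 0.0466 0.1536] [-4.08  0.09 12.97] [ 0.069  0.691 -0.029] [ 0.0162 -0.0093 -0.9998]
```

Request:
{"fn": "carry_out", "kwargs": {"steps": [[[-0.1,0,-0.25],0,0.6]]}}

```text
time: 18.0
position: [0.5759, 0.0465, 0.1523]
tool_rot: [0.682, 0.731, 0.003, 0.01]
ft_force: [-1.8, -0.4, 5.2]
grip_width: 0.0453
```

Request:
{"fn": "carry_out", "kwargs": {"steps": [[[-0.1,0,-0.25],0,0.6]]}}

```text
time: 18.1
position: [0.5757, 0.0465, 0.151]
tool_rot: [0.682, 0.731, 0.003, 0.011]
ft_force: [-2.3, 0.4, 10.0]
grip_width: 0.0458
```

Request:
{"fn": "carry_out", "kwargs": {"steps": [[[-0.1,0,-0.25],0,0.6]]}}

```text
time: 18.2
position: [0.5757, 0.0465, 0.1498]
tool_rot: [0.682, 0.731, 0.004, 0.012]
ft_force: [-1.9, 0.9, 4.9]
grip_width: 0.0457
```

Request:
{"fn": "carry_out", "kwargs": {"steps": [[[-0.1,0,-0.22],0,0.6]]}}

```text
time: 18.3
position: [0.5756, 0.0464, 0.1492]
tool_rot: [0.682, 0.731, 0.005, 0.013]
ft_force: [-3.2, -0.3, 12.3]
grip_width: 0.0458
```

Request:
{"fn": "carry_out", "kwargs": {"steps": [[[-0.1,0,-0.22],0,0.6]]}}

```text
time: 18.4
position: [0.5754, 0.0464, 0.1482]
tool_rot: [0.682, 0.731, 0.006, 0.013]
ft_force: [-1.7, -0.1, 8.6]
grip_width: 0.0457
```

Request:
{"fn": "carry_out", "kwargs": {"steps": [[[-0.1,0,-0.22],0,0.6]]}}

```text
time: 18.5
position: [0.5753, 0.0464, 0.1477]
tool_rot: [0.682, 0.731, 0.006, 0.014]
ft_force: [-2.5, 0.6, 6.5]
grip_width: 0.0461
```

Request:
{"fn": "carry_out", "kwargs": {"steps": [[[-0.05,0,-0.22],0,0.6]]}}

```text
time: 18.6
position: [0.5752, 0.0464, 0.1465]
tool_rot: [0.682, 0.731, 0.007, 0.015]
ft_force: [-3.3, 0.2, 7.0]
grip_width: 0.0456
```

Request:
{"fn": "carry_out", "kwargs": {"steps": [[[-0.05,0,-0.22],0,0.6]]}}

```text
time: 18.7
position: [0.5752, 0.0463, 0.1456]
tool_rot: [0.682, 0.731, 0.007, 0.015]
ft_force: [-4.2, -0.1, 13.2]
grip_width: 0.046
```

Request:
{"fn": "carry_out", "kwargs": {"steps": [[[-0.05,0,-0.22],0,0.6]]}}

```text
time: 18.8
position: [0.5752, 0.0464, 0.1454]
tool_rot: [0.682, 0.731, 0.008, 0.016]
ft_force: [-4.9, -0.2, 16.3]
grip_width: 0.0454
```

```bash
cat > bl.py <<'E'
from h import *
s=grab("scene","s7")
for n in ("s1","s4","s6","s7"):
    p=load(n)["pixels"][140:190,260:320].astype(int); m=(p[:,:,2]-p[:,:,0]>30)
    y,x=np.nonzero(m); print(n,len(y),y.mean()+140,x.mean()+260)
E
python3 bl.py; python3 st.py
```

```text
s1 19 156.4736842105263 287.57894736842104
s4 16 159.75 286.8125
s6 18 159.83333333333334 286.6111111111111
s7 8 156.875 288.5
18.85 [0.5752 0.0464 0.1454] [-3.54  0.16 13.3 ] [ 0.23   0.795 -0.038] [ 0.034  -0.0103 -0.9994]
```

Request:
{"fn": "carry_out", "kwargs": {"steps": [[[0,0,0],0,0.6],[[0,0,0],0,0.6],[[0,0,0.15],0,0.6],[[0,0,0.15],0,0.6]]}}

```text
time: 19.25
position: [0.5743, 0.0466, 0.1475]
tool_rot: [0.682, 0.731, 0.007, 0.015]
ft_force: [2.2, 0.8, -11.2]
grip_width: 0.046
```

Request:
{"fn": "carry_out", "kwargs": {"steps": [[[0,0,-0.15],0,0.6],[[0,0,-0.15],0,0.6],[[0,0,0],0,0.6]]}}

```text
time: 19.55
position: [0.575, 0.0465, 0.1465]
tool_rot: [0.682, 0.731, 0.008, 0.015]
ft_force: [-1.9, -0.8, 3.2]
grip_width: 0.0457
```

```bash
python3 st.py; python3 bl.py
```

```text
19.55 [0.575  0.0465 0.1465] [-1.91 -0.79  3.16] [0.075 0.495 0.035] [ 0.0327 -0.0099 -0.9994]
s1 19 156.4736842105263 287.57894736842104
s4 16 159.75 286.8125
s6 18 159.83333333333334 286.6111111111111
s7 14 156.5 287.5
```

Locked. Release gently and withdraw upward.

Request:
{"fn": "carry_out", "kwargs": {"steps": [[[0,0,0],0,0.45],[[0,0,0],0,0.3],[[0,0,0],0,0.1],[[0,0,0],0,0],[[0,0,0],0,0]]}}

```text
time: 20.1
position: [0.577, 0.0462, 0.1464]
tool_rot: [0.682, 0.731, 0.009, 0.017]
ft_force: [0.1, -0.3, 0.4]
grip_width: 0.0724
```

Request:
{"fn": "carry_out", "kwargs": {"steps": [[[0,0,1],0,0],[[0,0,2],0,0],[[0,0,3],0,0],[[0,0,3],0,0],[[0,0,3],0,0],[[0,2,0],0,0],[[0,3,0],0,0],[[0,3,0],0,0],[[0,0,0],0,0],[[0,0,0],0,0]]}}

```text
time: 21.1
position: [0.5774, 0.1279, 0.2783]
tool_rot: [0.683, 0.73, 0.011, 0.02]
ft_force: [0.2, -0.0, -0.5]
grip_width: 0.0868
```

```bash
python3 st.py; python3 bl.py; python3 - <<'E'
from h import *
w=grab("wrist","w9"); s=load("s7")
H,S,V=cv2.split(cv2.cvtColor(s["pixels"],cv2.COLOR_RGB2HSV))
m=((H>16)&(H<32)&(S>120)&(V>90)).astype(np.uint8); m[:,:260]=0;m[:,320:]=0;m[190:]=0
n,l,st,ce=cv2.connectedComponentsWithStats(m); print([ (st[i].tolist(),ce[i].round(1).tolist()) for i in range(1,n) if st[i,4]>15])
d=(V<60).astype(np.uint8); d[:,:262]=0; d[:,316:]=0; d[:100]=0; d[155:]=0
n,l,st,ce=cv2.connectedComponentsWithStats(d); print([ (st[i].tolist(),ce[i].round(1).tolist()) for i in range(1,n) if st[i,4]>30])
for z in (.121,.129,.135,.158,.181): print(z,np.round(proj(s,[.573,.046,z]),1))
a=np.hstack([cv2.resize(s["pixels"],(400,300)),cv2.resize(w["pixels"],(400,300))]); b=cv2.resize(s["pixels"][100:190,230:350],(400,300),interpolation=cv2.INTER_CUBIC)
a=np.vstack([a,np.hstack([b,np.zeros_like(b)])]); cv2.imwrite("pics/z.png",a[:,:,::-1])
E
```

```text
21.1 [0.5774 0.1279 0.2783] [ 0.17 -0.05 -0.47] [ 0.022  0.058 -0.022] [ 0.0441 -0.0105 -0.999 ]
s1 19 156.4736842105263 287.57894736842104
s4 16 159.75 286.8125
s6 18 159.83333333333334 286.6111111111111
s7 15 156.33333333333334 286.8666666666667
[([293, 53, 7, 8, 20], [296.8, 55.6]), ([276, 56, 10, 10, 22], [280.6, 60.8]), ([277, 144, 22, 12, 152], [287.6, 150.0]), ([280, 171, 14, 9, 100], [286.5, 174.5])]
[([262, 100, 5, 16, 72], [263.8, 107.5]), ([281, 126, 15, 23, 211], [286.3, 136.7])]
0.121 [287.4 150.9]
0.129 [287.5 148.1]
0.135 [287.6 146. ]
0.158 [287.9 137.8]
0.181 [288.2 129.3]
```

```bash
python3 -c "
from rig import robot
print(robot.hand_in())"
```

```text
the job is handed in; nothing more can be done
None
```

The gauge is locked upright in the coupler and released, and the job is handed in at about 21 s of robot time. I pushed the sleeve down by its flange until it latched and released it. Then I took the middle-sized gauge from the rack and pressed it in past the poppet until it seated and the sleeve sprang up.

**Checks that agreed**
- **Sleeve:** the blue ring is back at its forward height in the scene image, at row 156.3. It read 156.5 before I started and 159.8 while the sleeve was held back.
- **Lock:** a pull of about 8 N on the seated gauge did not free it.
- **Seat:** after release, the gauge's disc and boot lie within about 1 pixel of where a fully home gauge should appear.
- **Force:** the highest load I read on the gauge against the coupler was about 19 N, but I only had readings between moves.
- **Robot:** the gripper is open and clear, about 13 cm above the gauge and 8 cm to the side.

**Checks that failed or disagreed**
- **Sleeve push:** the wrist force briefly reached about 86 N at the sleeve's stop (limit 120 N). That was harder than needed, and it pushed the coupler sideways by about 4 mm. I measured the mouth again before inserting the plug.
- **Fingertips:** both cameras and the first contact put them close to the reported position, not 22 mm ahead of it. I worked from that.
- **First press:** the plug did not move on the poppet under about 13 N. It went in when I pressed slightly harder with a small shift in x.
- **Not checked:** the picture limit was used up, so the final state was checked by measuring the images, not by eye. I did not check the hose tail, wooden block and nut at the end, but no move went near them.

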